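Bring round the drain-plug jar and hold the carousel

TASK

Take the jar carousel lightly by the folded tin handle on its centre post and turn it until the jar with the drain plug on its lid faces the front, squarely behind the picking tray, then keep hold of the handle so the carousel stays still there while I unscrew the lid. The handle is thin and dents, so grip it gently; keep off the glass jars and leave the loose parts on the bench alone. Finish while still holding the handle: do not let go.

Things in the scene. Friction and masses are not known exactly. Their poses are not given: they have to be found in the camera images.
- carousel: Fixed foot of the carousel: grey steel plate 330 by 170 mm, 4 mm thick. Origin on the turning axis at bench height, z up. Its -x axis points to the carousel's front, where a shallow open picking tray (72 by 170 mm, rim 26 mm above the bench) is fixed, its middle 176 mm from the axis. The front looks roughly towards the robot, turned up to 35 degrees either way.
- turntable (a joint): Angle of the round turntable (260 mm across, bare sheet metal) about the vertical axis of the foot, in rad, growing anticlockwise seen from above; 0 (or any whole turn) when the drain-plug jar is exactly at the front. It runs freely both ways without end stops, has a little friction (about 0.03 N m) and stays where it is left.
- jars: Six equal glass jars, 52 mm across, lid tops 93 mm above the bench, in a ring 95 mm from the axis, 60 degrees apart, turning with the turntable. Each lid bears a fixed sample: drain plug (hexagon, threaded stub up), then anticlockwise from above primer dome, wing nut, lying spark plug, flat pulley, coil spring; tops to 129 mm. Origin on the axis at bench height; -x points at the drain-plug jar.
- drain_jar (a point): Middle of the top of the lid of the jar with the drain plug on it, 95 mm from the turning axis, 93 mm above the bench.
- handle: Handle on the centre post, turning with the turntable: upright blade of thin folded tin, 80 mm long, 14 mm thick, from 155 to 205 mm above the bench; post 22 mm across below it. Origin on the axis at its underside; x along its length (-x end over the drain-plug jar), y through its thickness. It dents above 60 N from both fingers together (30 N each); 10 N each is plenty to turn the carousel.
- grip (a point): Middle of the handle blade, on the turning axis, 188 mm above the bench (17 mm below the handle's top edge): the place to pinch it from above across its 14 mm thickness. Axes as the handle.
- primer: Loose blue plastic fuel primer, a domed bulb on a round flange 38 mm across, 24 mm high, with a short side spigot. Origin under its middle. Leave it alone.
- drain_plug: Loose brass drain plug standing on its hexagon head, 37 mm across, 36 mm high. Origin under its middle. Leave it alone.
- pulley: Loose steel pull pulley lying flat, 68 mm across, 22 mm high. Origin under its middle. Leave it alone.
- chute_tray: Fixed tin tray 160 by 130 mm, 24 mm high, with a sheet-metal parts chute 90 mm wide sloping down into it from its +y side; the chute's top end is 230 mm from the tray's middle and about 180 mm above the bench. Origin under the tray's middle.
- used_plug1: Used spark plug lying in the tin tray, 80 mm long, 21 mm across. Leave it alone.
- used_plug2: Another used spark plug lying in the tin tray. Leave it alone.
- used_plug3: The third used spark plug lying in the tin tray. Leave it alone.

How it is judged:
By the outcome, as a careful person would: the job done as asked, in the order asked, and still so for the second after the job is handed in, while the arm keeps its last pose, push and grip.
It also fails if it takes over 64 s, if anything falls off the work surface, if the arm or the gripper's body presses on something with over 40 N, if the wrist force passes 120 N, or if a joint passes its speed limit or range.

ROBOT

A 7-joint arm with a two-finger parallel gripper is mounted at the origin on the work surface. World frame = base frame: x ahead of the robot, y to its left, z up, the work surface at z = 0. Lengths are in m, angles in rad, forces in N, time in s.
With the tool pointing down it reaches from about 0.4 to 0.875 m from the base axis. Payload 19.3 kg.
Tool frame: the origin (TCP) lies where the fingers leave the gripper's body, on its centre line; the fingertips stand bot.tip_reach ahead of it and the grasp point (between the pads) lies 54 mm ahead of it (bot.tip_reach is the distance from the TCP to the fingertips, in m); z points along the fingers, y is the line along which they close (so a half turn about z gives the same grasp; the last joint's range is limited). The gripper opens to 85 mm and grips with 20 to 120 N. Pads are 22 mm wide; open, the fingers measure 114 mm over their backs; the gripper's body (76 mm by 85 mm) begins 54 mm behind the grasp point. The pads swing forward as they close: fully open they stand 13 mm farther back than shut.
Start: joints at [1.167, 0.521, -0.036, 1.599, 0.021, 1.021, -0.113], TCP at [0.205, -0.591, 0.304] pointing down, gripper open.
Joint ranges: [-2.91, 2.91], [-0.3, 2.13], [-1.5, 1.42], [0.17, 2.43], [-1.26, 4.41], [0.16, 1.93], [-2.52, 2.52]. Speed limits (rad/s): [1.89, 1.89, 2.39, 2.39, 3.01, 3.01, 3.01].

INTERFACE

Orientations are given as [roll, pitch, yaw] about the fixed x, y, z axes, in that order (R = Rz(yaw) Ry(pitch) Rx(roll)).
In Python, from workcell import bot gives the robot as it stands. The module is installed in compiled form; this text tells all that it offers.
- The arm moves only by the shell command python3 -m jog 'ROWS' [FORCE]. ROWS is JSON, a list that holds one entry, the list of rows, each a list of 7 numbers: the shift along the tool's x, y, z in mm, then the turn, a rotation vector about the tool's x, y, z in rad, then the opening, from 0 (shut) to 1 (fully open). In form: [[[tx, ty, tz, wx, wy, wz, fingers], ...]]. A call has 1 to 5 rows; each row shifts and turns the commanded pose from where the row before left it, along the tool's axes as they then stand; what a row does not reach is not made up. A row lasts 1/10 s, in which the tool goes at most 50 mm and 8.59 degrees, less where a joint would pass 70% of its speed; a pose out of reach is approached as far as the arm can. A call is refused whole if a number of a shift passes 50 or a number of a turn 0.15, either way. A call with a gripper value outside its range is refused whole. The fingers move at their own pace and stop on an object; FORCE is the grip in N (left out, the last holds). Time passes only in rows, so rows that do not move let the fingers close. It gives the time, the measured TCP pose, the force, the opening and the grip force at its end, in the units of the state.
- bot.observe(): the state, without advancing time (a new reading comes with each control period).
- bot.grab_frame(name): name is "side" or "top" or "wrist"; returns a dict with "img" (400x640x3 uint8, red, green, blue), "intrinsics" (3x3 intrinsics, pixels), "k1" (the pictures are not rectified: a ray, as slopes to the right and down, at radius r is drawn at 1 + k1 r^2 times it, then the intrinsics apply), "R" (3x3) and "t" (3): a world point X has camera coordinates R X + t; the wrist camera has in their place "tool_from_camera" (4x4, takes a point from camera to tool coordinates, whose origin is the TCP and whose axes are the flange's). Camera axes: x right, y down, z forward; pixel columns grow to the right and rows downward; lengths in m; the calibration is good to about 2 mm. A picture is of the moment at which its call begins: read the wrist's pose just before it. There is no depth.
- bot.job_done(): hands the job in; it is judged then, once.
Trained networks look in a picture, given as the dict that the camera call returned (one of the last four; its "shot" number tells which), for a name from the list of things; names that differ only in an ending like _2 or _b are one class to them, and where a whole thing is asked for, a point or a joint stands for the part that bears it (a point fixed in the world has none). Each returns a list of dicts, best first, with "conf" (0 to 1); they miss things now and then, are a little off and sometimes report something else, mostly with a low value. They report only what shows in the picture. A call takes as long as a camera call.
- bot.trace(query, picture): "region" (400x640 bool, what is visible of it).
- bot.spot_point(query, picture): "xyz" ([x, y, z] in m, in world coordinates, good to about 4 mm: a listed point, or the origin of a listed thing).
The state is a dict: "clock": time; "qpos": joint angles; "qd": joint speeds; "joint_efforts": joint torques, N m; "position": TCP position; "tool_rot": TCP orientation; "force": force on the tool from outside, world axes, zero at the start; "moment": the same for the moment, N m; "grip_width": finger opening in m; "finger_force": force on a finger pad.
Only numpy, scipy, OpenCV 4.12 (cv2) and the standard library are available. Lean on these libraries where they do the work, as an engineer would, in place of code of your own. Each camera call takes 0.05 s, during which the arm holds its last target. There are 200 camera calls.

## Working session

There is one attempt and no reset: what is moved stays moved. The work goes in short steps, Python scripts to look and compute and a shell command to move; the robot and the scene stay as the last step left them, time stands still between calls to the robot, and variables do not carry over. Pictures are saved under pics/ and viewed, at most 10 in all, crops included, and the job is handed in when it is done.

```bash
mkdir -p pics
python3 - <<'E'
from workcell import bot
import cv2
s=bot.observe(); print(s['position'],s['tool_rot'],s['clock'],s['qpos'],bot.tip_reach)
for n in ('top','side'):
    f=bot.grab_frame(n); cv2.imwrite(f'pics/{n}1.png',f['img'][:,:,::-1])
    print(n,f['k1'],[list(map(float,r)) for r in f['intrinsics']],(-f['R'].T@f['t']))
    for q in ('carousel','handle','grip','drain_jar','jars'):
        r=bot.spot_point(q,f); print(q,[(x['conf'],x['xyz']) for x in r[:3]])
E
```

```text
[ 0.20466306 -0.59027028  0.30331255] [-3.14041196e+00  7.28065868e-05  3.33796133e-01] 0.0 [ 1.16679958  0.52204747 -0.03633479  1.59998623  0.0211898   1.02112649
 -0.11279137] 0.0726
top -0.020374638213713818 [[430.3883839763466, 0.0, 312.4033182420095], [0.0, 430.3883839763466, 203.65476727424982], [0.0, 0.0, 1.0]] [ 0.40844246 -0.00489554  1.26896537]
carousel [(0.64, [0.5725, -0.0743, -0.0011])]
handle [(0.54, [0.5777, -0.074, 0.1546])]
grip [(0.59, [0.5763, -0.0703, 0.1866]), (0.52, [0.6625, 0.4271, 0.0005])]
drain_jar [(0.69, [0.578, -0.0769, 0.152]), (0.59, [0.6675, -0.0934, 0.0926]), (0.18, [0.5742, -0.0755, -0.0033])]
jars []
side -0.034516445136482575 [[449.83084096410363, 0.0, 311.7131891669423], [0.0, 449.83084096410363, 207.51719731029772], [0.0, 0.0, 1.0]] [0.16783156 0.88395276 0.82366173]
carousel [(0.89, [0.5799, -0.0775, 0.0011]), (0.25, [0.5767, -0.0726, 0.1906])]
handle [(0.56, [0.5778, -0.0736, 0.1591])]
grip [(0.88, [0.5739, -0.0741, 0.1877]), (0.19, [0.6147, 0.4353, 0.0043])]
drain_jar [(0.67, [0.673, -0.0939, 0.0942]), (0.47, [0.5784, -0.0764, 0.0018])]
jars [(0.73, [0.5767, -0.0783, 0.0008])]
```

View pics/top1.png

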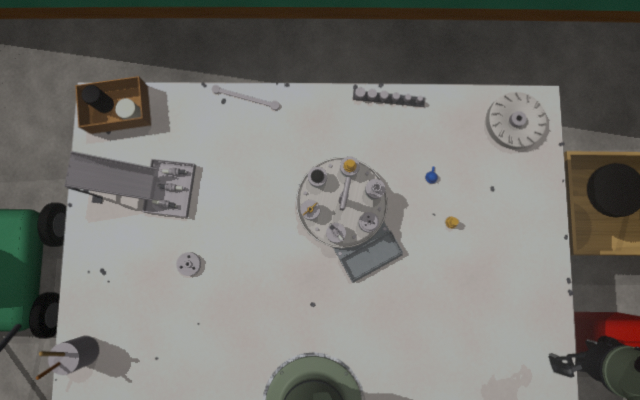

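View pics/side1.png

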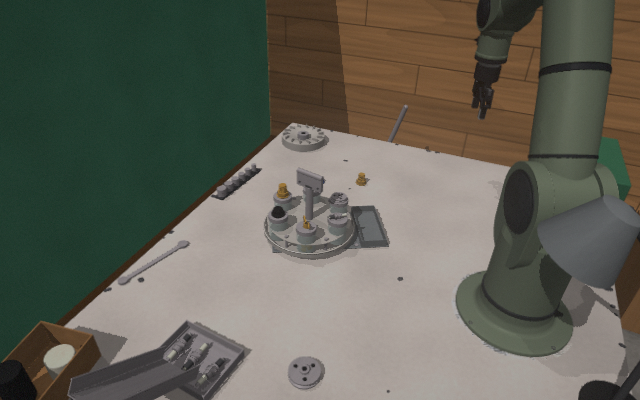

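Top view: the carousel axis is near px (342,205), the brass drain-plug jar at (349,165) facing away from the robot, the black dome at (317,177) and the tray at (371,256). The side view agrees. The turn needed is roughly -140° (clockwise). I'll move above the carousel and raise a little.

```bash
python3 -m jog '[[[35,-24,-5,0,0,0,1],[35,-24,-5,0,0,0,1],[35,-24,-5,0,0,0,1],[35,-24,-5,0,0,0,1],[35,-24,-5,0,0,0,1]]]'
python3 -m jog '[[[35,-24,-5,0,0,0,1],[35,-24,-5,0,0,0,1],[35,-24,-5,0,0,0,1],[35,-24,-5,0,0,0,1],[35,-24,-5,0,0,0,1]]]'
python3 -m jog '[[[25,-24,-5,0,0,0,1],[25,-24,-5,0,0,0,1],[25,-24,-5,0,0,0,1],[0,0,0,0,0,0,1],[0,0,0,0,0,0,1]]]'
python3 - <<'E'
from workcell import bot
import cv2
s=bot.observe(); print(s['position'],s['tool_rot'],s['clock'],s['qpos'])
f=bot.grab_frame('wrist'); cv2.imwrite('pics/w1.png',f['img'][:,:,::-1]); print(f['tool_from_camera'],f['k1'],f['intrinsics'])
E
```

```text
clock: 1.1
position: [0.3315, -0.4183, 0.3292]
tool_rot: [3.141, -0.0, 0.334]
force: [1.4, -0.6, 0.5]
grip_width: 0.085
finger_force: 0.0
clock: 1.6
position: [0.4576, -0.2476, 0.3543]
tool_rot: [3.141, -0.0, 0.334]
force: [0.6, -0.1, 1.2]
grip_width: 0.0856
finger_force: 0.0
clock: 2.1
position: [0.5042, -0.1562, 0.3689]
tool_rot: [3.141, 0.0, 0.335]
force: [-0.2, -1.2, 0.1]
grip_width: 0.0853
finger_force: 0.0
[ 0.50418539 -0.15616365  0.36892598] [3.14143726e+00 9.54741024e-06 3.35073842e-01] 2.1 [ 0.36849118  0.30604663 -0.23002884  1.76533805  0.07817232  1.07900346
 -1.12388731]
[[ 4.99324316e-04 -9.50335898e-01 -3.11225692e-01  7.92447486e-02]
 [ 9.99999735e-01  3.09876903e-04  6.58162369e-04  2.09519398e-04]
 [-5.29033672e-04 -3.11225938e-01  9.50335801e-01 -7.14859690e-02]
 [ 0.00000000e+00  0.00000000e+00  0.00000000e+00  1.00000000e+00]] -0.06507393900086364 [[343.3252064    0.         319.22004639]
 [  0.         343.3252064  206.48145601]
 [  0.           0.           1.        ]]
```

View pics/w1.png

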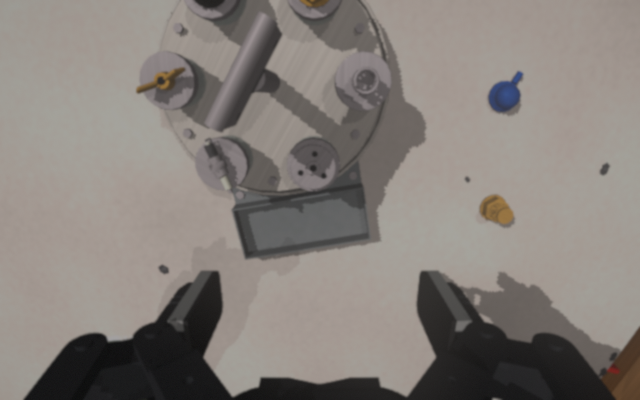

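The wrist view shows the tray rim, with its corners at about (234,209), (361,185), (369,236) and (246,258). The handle blade runs from about (270,25) to (222,125), with the brass drain plug just at the top edge (312,3).

```bash
cat > h.py <<'E'
import numpy as np, cv2
from scipy.spatial.transform import Rotation as Ro
def cam(f,s=None):
    if 'R' in f: return f['R'].T, -f['R'].T@f['t']
    T=f['tool_from_camera']; Rt=Ro.from_euler('xyz',s['tool_rot']).as_matrix()
    return Rt@T[:3,:3], Rt@T[:3,3]+s['position']
def toz(f,px,z,s=None):
    R,c=cam(f,s); K=np.array(f['intrinsics'])
    p=(np.array(px,float)-K[:2,2])/[K[0,0],K[1,1]]; r=np.linalg.norm(p)
    u=r
    for _ in range(20): u=r/(1+f['k1']*u*u)
    if r>0: p=p*u/r
    d=R@np.array([p[0],p[1],1]); return c+d*(z-c[2])/d[2]
E
python3 - <<'E'
from h import *
from workcell import bot
s=bot.observe(); f=bot.grab_frame('wrist')
P=[toz(f,p,.026,s) for p in ((234,209),(361,185),(369,236),(246,258))]
print(np.round(P,4), 'mid',np.mean(P,0)); A=np.array([.5765,-.0745])
for a,b in ((0,1),(3,2)):
    e=P[b]-P[a]; print('edge',np.linalg.norm(e),'front dir deg',np.degrees(np.arctan2(e[1],e[0]))-90)
m=np.mean(P,0)[:2]-A; print('dist',np.linalg.norm(m),'front',np.degrees(np.arctan2(m[1],m[0])))
H=[toz(f,p,.205,s) for p in ((206,121),(238,128),(260,14),(282,40))]; print(np.round(H,4))
for q in ('carousel','grip','handle','drain_jar'): print(q,[(x['conf'],x['xyz']) for x in bot.spot_point(q,f)[:3]])
r=bot.trace('handle',f)
if r: 
    m=r[0]['region']; print(r[0]['conf'],m.sum(),cv2.minAreaRect(np.argwhere(m)[:,::-1].astype(np.float32)))
    o=f['img'].copy(); o[m]=o[m]//2+[120,0,0]; cv2.imwrite('pics/h1.png',cv2.resize(o[0:270,100:460],None,fx=2,fy=2)[:,:,::-1])
E
```

```text
[[ 0.4117 -0.0743  0.026 ]
 [ 0.4942 -0.216   0.026 ]
 [ 0.4335 -0.251   0.026 ]
 [ 0.3496 -0.1071  0.026 ]] mid [ 0.4222388  -0.16209817  0.026     ]
edge 0.16400668390176193 front dir deg -149.78427245656772
edge 0.16651917309758232 front dir deg -149.77409904703757
dist 0.17739773927203809 front -150.4096589068431
[[ 0.5382 -0.0648  0.205 ]
 [ 0.5407 -0.0866  0.205 ]
 [ 0.6128 -0.0807  0.205 ]
 [ 0.6027 -0.0983  0.205 ]]
carousel [(0.96, [0.5748, -0.072, 0.0014])]
grip [(0.88, [0.576, -0.0752, 0.1891])]
handle [(0.83, [0.5708, -0.0749, 0.1582]), (0.46, [0.6564, -0.3417, 0.0024])]
drain_jar []
0.98 3802 ((242.9657745361328, 73.45012664794922), (33.012794494628906, 125.23854064941406), 25.7960262298584)
```

View pics/h1.png

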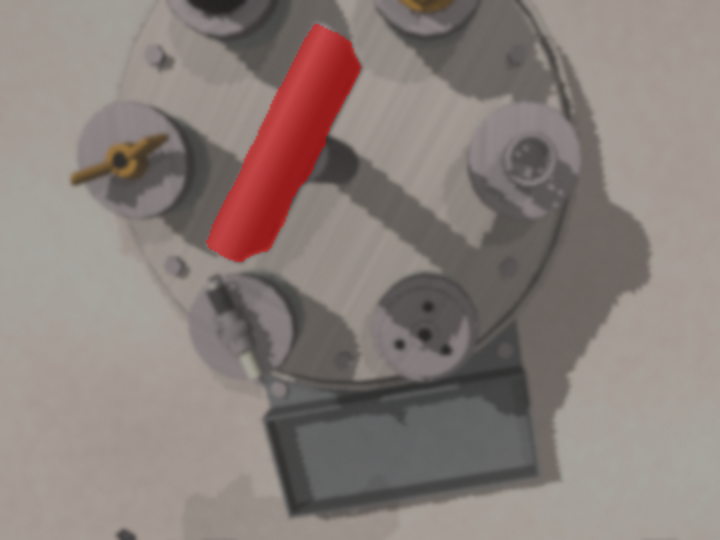

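Measured: front at about -150.0°, drain jar and handle at about -11.8°, so I need to turn about -138.2°. The grasp yaw is 2.936 rad, which leaves room on joint 7. Next I centre and turn the tool above the handle.

```bash
python3 -m jog '[[[32,-18,0,0,0,0,1],[32,-18,0,0,0,0,1],[31,-18,0,0,0,0,1],[0,0,0,0,0,-0.13,1],[0,0,0,0,0,-0.13,1]]]' >/dev/null
for i in 1 2 3; do python3 -m jog '[[[0,0,0,0,0,-0.13,1],[0,0,0,0,0,-0.13,1],[0,0,0,0,0,-0.13,1],[0,0,0,0,0,-0.13,1],[0,0,0,0,0,-0.13,1]]]' >/dev/null; done
python3 -m jog '[[[0,0,0,0,0,-0.13,1],[0,0,0,0,0,-0.13,1],[0,0,0,0,0,-0.13,1],[0,0,0,0,0,0,1],[0,0,0,0,0,0,1]]]' 20
python3 - <<'E'
from h import *
from workcell import bot
s=bot.observe(); print(s['position'],s['tool_rot'],s['clock'],s['qpos'][6]);f=bot.grab_frame('wrist'); cv2.imwrite('pics/w2.png',f['img'][:,:,::-1])
for q in ('grip','handle','drain_jar'): print(q,[(x['conf'],x['xyz']) for x in bot.spot_point(q,f)[:2]])
r=bot.trace('handle',f)
if r: print(r[0]['conf'],cv2.minAreaRect(np.argwhere(r[0]['region'])[:,::-1].astype(np.float32)))
E
```

```text
clock: 4.95
position: [0.5761, -0.0748, 0.3688]
tool_rot: [3.141, -0.0, 2.929]
force: [0.4, -0.2, -0.1]
grip_width: 0.0856
finger_force: 0.0
[ 0.57609418 -0.07475148  0.36877834] [ 3.14149033e+00 -2.35533572e-04  2.92922395e+00] 4.95 1.0555391643191183
grip [(0.83, [0.5739, -0.0774, 0.1896]), (0.45, [0.6645, -0.0926, 0.0921])]
handle [(0.74, [0.5736, -0.0732, 0.1579])]
drain_jar [(0.62, [0.6677, -0.0926, 0.0948]), (0.49, [0.572, -0.0771, 0.1901])]
0.78 ((317.5, 201.5), (115.0, 21.0), 90.0)
```

View pics/w2.png

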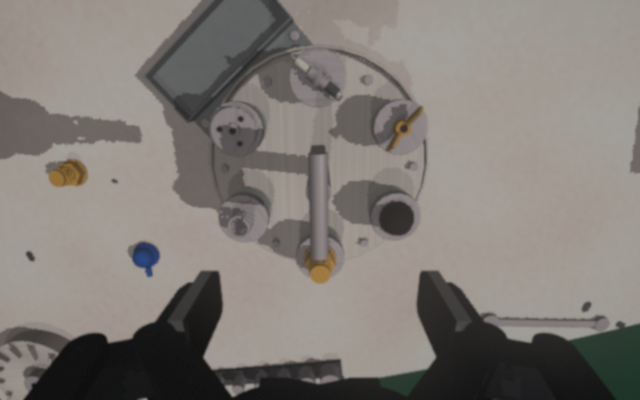

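The handle stands upright and centred in the wrist image (column about 319, rows 148–260), with the brass plug at its near end (319,265). The alignment is good, so I descend and close at 20 N.

```bash
python3 -m jog '[[[0,0,30,0,0,0,1],[0,0,30,0,0,0,1],[0,0,30,0,0,0,1],[0,0,20,0,0,0,0.6],[0,0,17,0,0,0,0.5]]]' 20
python3 -m jog '[[[0,0,0,0,0,0,0.35],[0,0,0,0,0,0,0.3],[0,0,0,0,0,0,0.25],[0,0,0,0,0,0,0.2],[0,0,0,0,0,0,0.15]]]' 20
python3 -m jog '[[[0,0,0,0,0,0,0],[0,0,0,0,0,0,0],[0,0,0,0,0,0,0],[0,0,0,0,0,0,0],[0,0,0,0,0,0,0]]]' 20
```

```text
clock: 5.7
position: [0.5759, -0.0743, 0.2406]
tool_rot: [-3.142, -0.001, 2.933]
force: [0.9, -0.1, -0.8]
grip_width: 0.0586
finger_force: 0.0
clock: 6.2
position: [0.5762, -0.0754, 0.2429]
tool_rot: [-3.14, 0.001, 2.933]
force: [-3.2, -6.9, 10.4]
grip_width: 0.0136
finger_force: 20.7
clock: 6.7
position: [0.5763, -0.0754, 0.2429]
tool_rot: [-3.14, 0.001, 2.933]
force: [-3.9, -7.3, 8.4]
grip_width: 0.0135
finger_force: 20.4
```

```bash
python3 -m jog '[[[0,-1,-1,0,0,0,0],[0,0,0,0,0,0.03,0],[0,0,0,0,0,0.06,0],[0,0,0,0,0,0.08,0],[0,0,0,0,0,0.08,0]]]' 20
python3 -m jog '[[[0,0,0,0,0,0.08,0],[0,0,0,0,0,0.08,0],[0,0,0,0,0,0.08,0],[0,0,0,0,0,0.08,0],[0,0,0,0,0,0.08,0]]]' 20
```

```text
clock: 7.2
position: [0.5761, -0.0758, 0.2429]
tool_rot: [3.142, 0.001, 2.68]
force: [3.5, -1.7, -8.6]
grip_width: 0.0133
finger_force: 22.1
clock: 7.7
position: [0.5759, -0.0761, 0.2429]
tool_rot: [-3.141, 0.001, 2.28]
force: [1.4, -4.4, -7.0]
grip_width: 0.0135
finger_force: 22.4
```

```bash
for i in 1 2 3 4; do python3 -m jog '[[[0,0,0,0,0,0.08,0],[0,0,0,0,0,0.08,0],[0,0,0,0,0,0.08,0],[0,0,0,0,0,0.08,0],[0,0,0,0,0,0.08,0]]]' 20 | egrep 'tool_rot|^force|finger_f'; done
python3 -m jog '[[[0,0,0,0,0,0.06,0],[0,0,0,0,0,0.05,0],[0,0,0,0,0,0.03,0],[0,0,0,0,0,0.02,0],[0,0,0,0,0,0,0]]]' 20
python3 - <<'E'
from h import *
from workcell import bot
s=bot.observe(); print(s['position'],s['tool_rot'])
for n in ('wrist','top','side'):
    f=bot.grab_frame(n); cv2.imwrite(f'pics/{n}3.png',f['img'][:,:,::-1])
    for q in ('grip','carousel','drain_jar'): print(n,q,[(x['conf'],x['xyz']) for x in bot.spot_point(q,f)[:2]])
E
```

```text
tool_rot: [-3.14, 0.001, 1.88]
force: [-1.9, -5.6, -4.4]
finger_force: 22.8
tool_rot: [-3.14, 0.001, 1.479]
force: [-5.5, -5.0, -0.8]
finger_force: 23.2
tool_rot: [-3.14, 0.002, 1.08]
force: [-9.5, -5.6, 2.1]
finger_force: 23.6
tool_rot: [-3.14, 0.003, 0.68]
force: [-12.5, -2.9, 3.5]
finger_force: 23.9
clock: 10.2
position: [0.5744, -0.0758, 0.2429]
tool_rot: [-3.14, 0.003, 0.522]
force: [-13.2, -2.1, 3.9]
grip_width: 0.0138
finger_force: 24.0
[ 0.57441531 -0.07582132  0.24289617] [-3.14030691  0.00326998  0.52233836]
wrist grip [(0.85, [0.5755, -0.0742, 0.1939])]
wrist carousel [(0.86, [0.5739, -0.0734, -0.0003])]
wrist drain_jar []
top grip []
top carousel [(0.83, [0.5755, -0.0759, -0.0013])]
top drain_jar []
side grip [(0.83, [0.575, -0.0719, 0.1873]), (0.45, [0.6651, 0.4268, 0.0029])]
side carousel [(0.93, [0.5781, -0.0738, 0.005])]
side drain_jar [(0.71, [0.497, -0.1206, 0.097])]
```

View pics/wrist3.png

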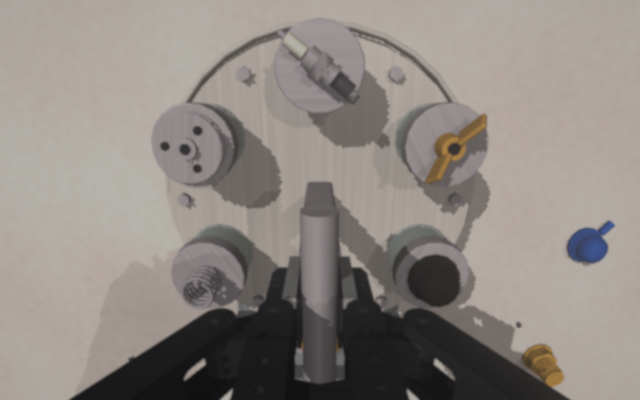

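View pics/top3.png

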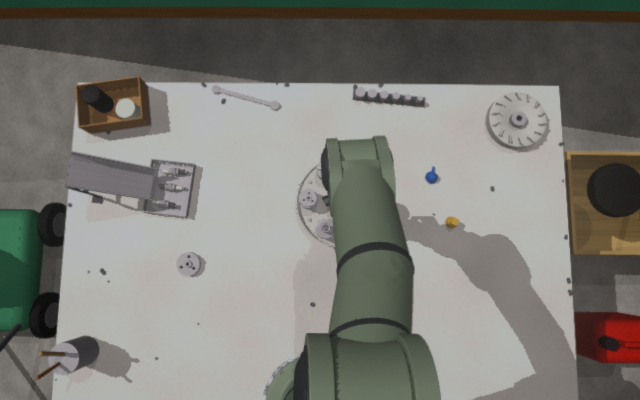

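The wrist view shows the blade still between the pads (column about 319), the spark-plug lid straight opposite at (319,65), and the primer and loose drain plug untouched. The tool yaw gives the drain jar at -150.1° and the side camera gives -149.5°, against the front at about -150°. I'll ease off the small side load and settle.

```bash
python3 -m jog '[[[-1,-0.5,0,0,0,0,0],[0,0,0,0,0,0,0],[0,0,0,0,0,0,0],[0,0,0,0,0,0,0],[0,0,0,0,0,0,0]]]' 20
python3 - <<'E'
from h import *
from workcell import bot
s=bot.observe(); f=bot.grab_frame('wrist')
P=[toz(f,p,.093,s)[:2] for p in ((319.5,64),(194,143),(446,143))]; A=np.array([.5757,-.0755])
for p,o in zip(P,(180,120,-120)):
    d=p-A; print(np.linalg.norm(d),np.degrees(np.arctan2(d[1],d[0])),o)
e=P[1]-P[2]; print('drain dir from chord',np.degrees(np.arctan2(e[1],e[0]))+90-360)
E
```

```text
clock: 11.3
position: [0.5743, -0.0758, 0.2429]
tool_rot: [-3.141, 0.001, 0.523]
force: [-5.7, -3.9, -1.4]
grip_width: 0.0136
finger_force: 23.2
0.09553607840932254 30.041772319405535 180
0.09443287130801215 89.26098937992346 120
0.09493745549790128 -29.424888106632306 -120
drain dir from chord -149.9914572590975
```

```bash
python3 -c "
from workcell import bot
print(bot.job_done())"
```

```text
the job is handed in; nothing more can be done
None
```

The drain-plug jar now faces the front behind the picking tray, at about -150.0° against a measured front of about -150°. The gripper is still holding the handle at about 23 N per finger, under the 30 N dent limit, and the job is handed in.

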